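# Pin the oak strip under the sprung hold-down and keep it pinned

### The job

Bring the square-section wooden strip in lengthwise under the raised rubber foot of the hold-down fixture, lay it on the rail between the two cheeks, and let go of it. Then press the fixture's knob gently straight down, past the first two detents to the third but not on to its end stop, so that the foot pins the strip. Finish while holding the knob there against its return spring, and leave the other things on the bench alone.

Things in the scene. Friction and masses are not known exactly. Their poses are not given: they have to be found in the camera images.
- strip_center (a point): centre of the loose strip: plain wooden bar of square section, 32 x 32 x 130 mm, about 0.09 kg, lying on the bench; the point's y axis runs along its length, z up; the centre is 16 mm above its underside. Not to be confused with the flatter offcut (40 x 120 x 20 mm)
- strip: the same strip; origin in the middle of its underside, y along its length
- holddown: hold-down fixture, fixed to the bench; origin at bench level under the middle of its rail, z up, y along the rail towards the column. Aluminium base plate 90 x 265 x 10 mm (y -110 to +155 mm); grey column 40 x 40 mm at y = +110 mm, its collar's top at z = 135 mm. Neither robot nor strip may load the fixture with more than 40 N
- seat (a point): where the strip's centre belongs when laid on the rail: 46 mm above the bench, over the fixture's origin, same axes; strip's length along y, either way round; within 12 mm along and 8 mm across will do. The plywood rail is 28 mm wide (x), 130 mm long (y -65 to +65 mm), top at z = 30 mm. Beyond it a cross stop at y = +68 to +76 mm, top at z = 45 mm
- cheeks (a point): point midway between the two plywood cheeks beside the rail, at the height of their tops: fixture x = 0, y = +40, z = 42 mm; same axes. Each is 50 mm long (y +15 to +65 mm), 10 mm thick; 40 mm apart inside. At y below +15 mm nothing stands beside the rail, so a gripper has room there
- foot_under (a point): underside of the rubber foot, 19 mm across, over the rail at fixture y = +42 mm, z = 94 mm at rest; its arm (z 108 to 132 mm, 18 mm wide) ends at y = +33 mm. The strip cannot come straight down: hold it by the half away from the column, start 60 mm back along the rail, its underside 46 to 60 mm above the bench (over cheeks and stop, under the foot), move it along +y, then lower it
- foot (a joint): how far the foot is pushed up into its own spring, m: 0 free; about 0.004 (3 N) at the third detent with the strip beneath. It meets the strip's top (62 mm) at 32 mm of plunger travel
- knob_top (a point): centre of the flat top of the plunger's black mushroom knob, 40 mm in diameter (flat part 30 mm), 16 mm thick; at rest 197 mm above the bench, at the third detent 161 mm. It stands on a steel rod with three dark rings: ring 1, 2 or 3 (from below) is level with the top of the collar when the plunger stands at that detent
- plunger (a joint): travel of the push plunger, m: 0 at rest (up), grows as the knob is pressed down; detents at 0.012, 0.024 and 0.036, end stop at 0.046. The push rises to 7 to 11 N before each detent and drops by some 4 N as it clicks in; with the foot on the strip it takes 9 to 14 N at the third and up to 18 N beyond it. It always springs back up if let go
- flat_offcut: bystander: flat wooden offcut 40 x 120 x 20 mm, origin under its centre
- measure: bystander: tape measure lying flat, 74 x 93 x 34 mm, origin under its centre
- square_block: bystander: dark wooden block 60 x 60 x 45 mm, origin under its centre
Not all that is in view belongs to the job. Of the things that look like the strip, the smaller one is meant.

How it is judged:
By the outcome, as a careful person would: the job done as asked, in the order asked, and still so for the second after the job is handed in, while the arm keeps its last pose, push and grip.
It also fails if it takes over 61 s, if anything falls off the work surface, if the arm or the gripper's body presses on something with over 40 N, if the wrist force passes 120 N, or if a joint passes its speed limit or range.

### The arm

A 6-joint arm with a two-finger parallel gripper is mounted at the origin on a cart in front of the work surface, level with it; the furniture and walls round the work are solid. World frame = base frame: x ahead of the robot, y to its left, z up, the work surface at z = 0. Lengths are in m, angles in rad, forces in N, time in s.
With the tool pointing down it reaches from about 0.275 to 0.975 m from the base axis. Payload 8.4 kg.
Tool frame: the origin (TCP) lies between the finger pads; the fingertips stand 11 mm ahead of it and the grasp point (between the pads) lies 8 mm behind it; z points along the fingers, y is the line along which they close (so a half turn about z gives the same grasp; the last joint's range is limited). The gripper opens to 92 mm and grips with 3 to 60 N. Pads are 20 mm wide; open, the fingers measure 128 mm over their backs; the gripper's body (75 mm by 189 mm) begins 69 mm behind the grasp point.
Start: joints at [1.283, 0.353, 1.633, -0, 1.155, -0.002], TCP at [0.176, 0.6, 0.226] pointing down, gripper open.
Joint ranges: [-2.63, 2.63], [-0.92, 2.1], [0.06, 2.66], [-1.3, 4.44], [0, 2.69], [-3.02, 3.02]. Speed limits (rad/s): [2.22, 2.22, 2.79, 3.14, 3.14, 3.14].

### API

Orientations are given as a unit quaternion [x, y, z, w].
In Python, from plant import status, viewer, workorder gives the robot as it stands.
- The arm moves only by the tool arm_command, never from a script. Its argument "deltas" is a list of rows, each a list of 5 numbers: the closure, from 0 (fully open) to 1 (shut), then the shift along the tool's x, y, z as a fraction of full scale, then the turn about the tool's z as a fraction of full scale. A call has 1 to 5 rows; each row is the pose to reach, as a shift and turn from the pose commanded when the call began, along the tool's axes at that moment, turning the shorter way round; what a row does not reach only later rows make up. Full scale, the value 1, is 8 cm for a shift and 180 degrees for a turn. A row lasts 1/10 s, in which the tool goes at most 50 mm and 8.59 degrees, less where a joint would pass 70% of its speed; a pose out of reach is approached as far as the arm can. A call with a number of a shift or a turn outside -1 to 1 is refused whole. A call with a gripper value outside its range is refused whole. The fingers move at their own pace and stop on an object; "newtons" is the grip in N (left out, the last holds). Time passes only in rows, so rows that repeat a pose let the fingers close. It gives the time, the measured TCP pose, the force, the opening and the grip force at its end, in the units of the state.
- status.read_state(): the state, without advancing time (a new reading comes with each control period).
- viewer.get_image(name): name is "side" or "top"; returns the picture (384x512x3 uint8, blue, green, red); there is no depth.
- viewer.camera_model(name): a dict with "intrinsics" (3x3 intrinsics, pixels), "cam_to_world" (4x4, takes a point from camera to world coordinates). Camera axes: x right, y up, looking along -z (the intrinsics and any distortion apply to the point x, -y, -z); pixel columns grow to the right and rows downward; lengths in m; the calibration is good to about 2 mm. A picture is of the moment at which its call begins. camera_model takes no time and is no camera call.
- workorder.close_job(): hands the job in; it is judged then, once.
The state is a dict: "time_s": time; "joints": joint angles; "qd": joint speeds; "effort": joint torques, N m; "tool_pos": TCP position; "orientation": TCP orientation; "contact_force": force on the tool from outside, world axes, zero at the start; "ft_torque": the same for the moment, N m; "opening": opening from 0.0 (shut) to 1.0 (fully open); "finger_force": force on a finger pad.
Only numpy, scipy, OpenCV 4.12 (cv2) and the standard library are available. Lean on these libraries where they do the work, as an engineer would, in place of code of your own. Each camera call takes 0.05 s, during which the arm holds its last target. There are 200 camera calls.

## Working session

There is one attempt and no reset: what is moved stays moved. The work goes in short steps, Python scripts to look and compute and a tool call to move; the robot and the scene stay as the last step left them, time stands still between calls to the robot, and variables do not carry over. Pictures are saved under pics/ and viewed, at most 10 in all, crops included, and the job is handed in when it is done.

Besides the shell and the picture viewer there is one more tool, called after "Request:" as name(argument=value, ...) on one line, values as JSON. arm_command: Moves the arm, as the interface text tells. Its arguments: {"type":"object","properties":{"deltas":{"type":"array","items":{"type":"array","items":{"type":"number"}}},"newtons":{"type":"number"}},"required":["deltas"]}

```bash
mkdir -p pics; ls; python3 - <<'E'
from plant import status, viewer
import cv2,numpy as np
for n in("side","top"):
    cv2.imwrite(f"pics/{n}0.png",viewer.get_image(n)); m=viewer.camera_model(n); print(n,np.round(m["intrinsics"],1).tolist(),np.round(m["cam_to_world"],3).tolist(),[k for k in m])
s=status.read_state();print(s)
E
```

```text
pics
side [[382.3, 0.0, 255.1], [0.0, 382.3, 191.2], [0.0, 0.0, 1.0]] [[-0.962, 0.097, -0.255, 0.41], [-0.272, -0.43, 0.861, 0.838], [-0.026, 0.898, 0.439, 0.561], [0.0, 0.0, 0.0, 1.0]] ['intrinsics', 'cam_to_world']
top [[464.9, 0.0, 261.0], [0.0, 464.9, 186.8], [0.0, 0.0, 1.0]] [[0.107, 0.974, -0.2, 0.385], [-0.994, 0.105, -0.021, -0.003], [0.0, 0.201, 0.98, 1.375], [0.0, 0.0, 0.0, 1.0]] ['intrinsics', 'cam_to_world']
{'time_s': 0.1, 'joints': array([ 1.28261953e+00,  3.53576459e-01,  1.63407443e+00, -4.64722255e-06,
        1.15525038e+00, -2.38515292e-03]), 'qd': array([-5.51182531e-04, -4.44738248e-04, -8.46133339e-04,  9.83874978e-05,
       -1.93024617e-04,  1.46184535e-03]), 'effort': array([-6.45380405e-04, -5.94907379e+01, -3.34929407e+01,  6.98242360e-02,
        1.83202821e-02, -8.90882461e-06]), 'tool_pos': array([0.17605973, 0.59920967, 0.22493403]), 'orientation': array([ 1.42409052e-01,  9.89807675e-01, -6.47718694e-04, -9.26210145e-05]), 'contact_force': array([-0.28166598,  0.15115305, -0.80099057]), 'ft_torque': array([-0.00683706,  0.05664123, -0.04214978]), 'finger_force': 0.0, 'opening': 0.9984840291890763}
```

View pics/side0.png

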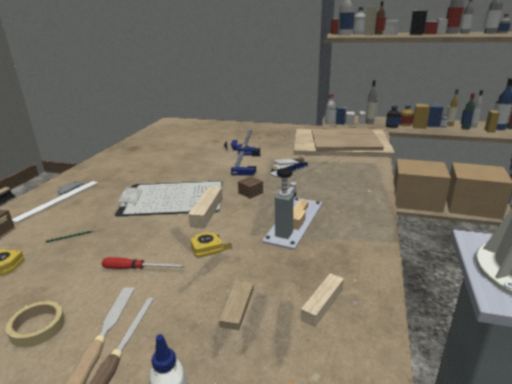

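View pics/top0.png

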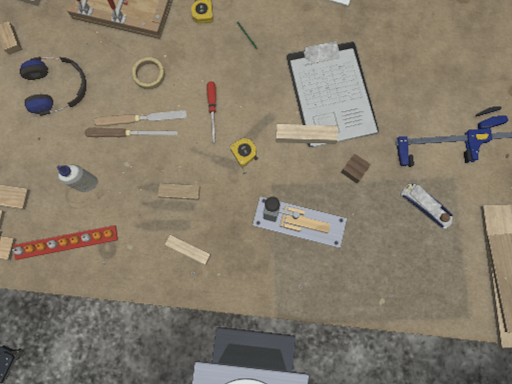

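Side view: the strip is at about (322,298), the flat offcut at (237,305), and the larger look-alike at (207,205). The fixture is at (292,215) with its knob at (285,174). Top view: strip (187,249), offcut (179,191), fixture plate (300,222), knob (271,204).

```bash
cat > h.py <<'E'
import cv2,numpy as np
from plant import status,viewer
def P(n):
    m=viewer.camera_model(n); T=m["cam_to_world"]; D=np.diag([1,-1,-1.])
    R=(T[:3,:3]@D).T; return np.array(m["intrinsics"]),R,T[:3,3]
def plane(n,uv,z):
    K,R,c=P(n); uv=np.atleast_2d(uv); d=(R.T@np.linalg.inv(K)@np.c_[uv,np.ones(len(uv))].T).T
    return c+d*((z-c[2])/d[:,2])[:,None]
def tri(us,ut):
    A=[]
    for n,u in(("side",us),("top",ut)):
        K,R,c=P(n); M=K@np.c_[R,-R@c]; A.append(M)
    X=cv2.triangulatePoints(A[0],A[1],np.array(us,float).reshape(2,1),np.array(ut,float).reshape(2,1))
    return (X[:3]/X[3]).ravel()
def proj(n,X):
    K,R,c=P(n); p=K@(R@(np.atleast_2d(X)-c).T); return (p[:2]/p[2]).T
def crop(im,x,y,w,h,s): return cv2.resize(im[y:y+h,x:x+w],None,fx=s,fy=s,interpolation=cv2.INTER_CUBIC)
E
python3 - <<'E'
from h import *
t=cv2.imread("pics/top0.png");s=cv2.imread("pics/side0.png")
a=np.vstack([np.hstack([crop(t,160,225,60,48,5),crop(t,247,190,100,60,5)[:240]]),np.hstack([crop(s,295,265,60,66,5)[:320],crop(s,255,160,80,96,5)[:,:400][:320], ])[:, :800] if 0 else np.zeros((1,800,3),np.uint8)])
b=np.hstack([crop(s,295,265,60,60,5),crop(s,258,165,80,60,5),crop(s,260,185,20,60,5)])
cv2.imwrite("pics/c1.png",np.vstack([a,b]))
# strip mask: light wood
for n,im,(x,y,w,h) in(("top",t,(160,228,56,40)),("side",s,(298,268,50,58))):
    c=im[y:y+h,x:x+w]; bg=np.median(c.reshape(-1,3),0); g=cv2.cvtColor(c,cv2.COLOR_BGR2GRAY)
    th,m=cv2.threshold(g,0,255,cv2.THRESH_OTSU); 
    cs=max(cv2.findContours(m,0,2)[0],key=cv2.contourArea); r=cv2.minAreaRect(cs); print(n,th,bg,r[0][0]+x,r[0][1]+y,r[1:],(cv2.boxPoints(r)+[x,y]).tolist())
E
```

```text
top 155.0 [108. 131. 145.] 186.96431159973145 249.07360649108887 ((44.82710266113281, 11.3976469039917), 25.866357803344727) [[164.3100357055664, 244.4230499267578], [169.28252792358398, 234.16728591918945], [209.61858749389648, 253.72416305541992], [204.6460952758789, 263.9799270629883]]
side 159.0 [109. 133. 147.] 322.33606719970703 293.6967182159424 ((15.748537063598633, 49.550270080566406), 39.80556869506836) [[300.42623233795166, 307.6885223388672], [332.1475372314453, 269.6229476928711], [344.2459030151367, 279.7049140930176], [312.52459716796875, 317.7704887390137]]
```

View pics/c1.png

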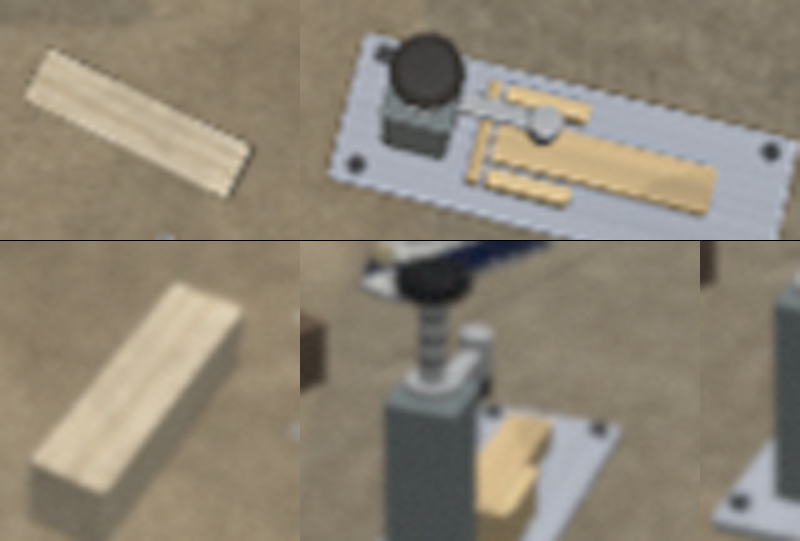

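The crops show the strip's top-face corners clearly in both views, the fixture plate outline with its four screws, the knob, and the rail lighter than the plate.

```bash
python3 - <<'E'
from h import *
t=cv2.imread("pics/top0.png");s=cv2.imread("pics/side0.png")
o=.4
T=np.array([[50,52],[25,97],[228,197],[250,150]])/5-o+[160,225]
S=np.array([[35,219],[105,251],[242,72],[178,42]])/5-o+[295,265]
X=np.array([tri(a,b) for a,b in zip(S,T)]);print("strip corners",X.round(4).tolist())
c=X.mean(0);d=(X[0]+X[1]-X[2]-X[3])/2;w=(X[0]+X[3]-X[1]-X[2])/2
print("c",c,"len",np.linalg.norm(d),"w",np.linalg.norm(w),"yaw",np.degrees(np.arctan2(d[1],d[0])))
q=plane("top",T,.032);d=(q[0]+q[1]-q[2]-q[3])/2;print("top@32",q.mean(0),np.linalg.norm(d),np.degrees(np.arctan2(d[1],d[0])))
q=plane("side",S,.032);d=(q[0]+q[1]-q[2]-q[3])/2;print("side@32",q.mean(0),np.linalg.norm(d),np.degrees(np.arctan2(d[1],d[0])))
# plate
c=t[190:252,245:355];h=cv2.cvtColor(c,cv2.COLOR_BGR2HSV)
m=((c[...,0].astype(int)-c[...,2])>8).astype(np.uint8)*255
cs=max(cv2.findContours(m,0,1)[0],key=cv2.contourArea);r=cv2.minAreaRect(cs);b=cv2.boxPoints(r)+[245,190]
q=plane("top",b,.01);print("plate px",b.tolist(),"\n",q.round(4).tolist(),np.linalg.norm(q[0]-q[1]),np.linalg.norm(q[1]-q[2]))
for e in (q[1]-q[0],q[2]-q[1]):print(np.degrees(np.arctan2(e[1],e[0])))
print("centre",q.mean(0))
# knob
for n,im,(x,y,w,hh) in(("top",t,(258,193,26,24)),("side",s,(272,164,30,16))):
    g=cv2.cvtColor(im[y:y+hh,x:x+w],cv2.COLOR_BGR2GRAY);cs=max(cv2.findContours((g<75).astype(np.uint8),0,1)[0],key=cv2.contourArea)
    print(n,cv2.minEnclosingCircle(cs),cv2.boundingRect(cs),x,y)
cv2.imwrite("pics/k.png",np.hstack([crop(s,265,160,45,45,12)]))
E
```

```text
strip corners [[0.49, 0.274, 0.0302], [0.4623, 0.2845, 0.0303], [0.4191, 0.1613, 0.0266], [0.447, 0.1518, 0.03]]
c [0.45459806 0.21790641 0.02926988] len 0.13007762900740383 w 0.029584535835316915 yaw 70.68077990734619
top@32 [0.45406824 0.21748196 0.032     ] 0.1303132301526232 70.47397550573784
side@32 [0.45502423 0.22120549 0.032     ] 0.1270572322066902 70.61807920480443
plate px [[252.47059631347656, 225.11764526367188], [259.6470642089844, 196.4117660522461], [346.2352828979492, 218.05882263183594], [339.0588150024414, 246.76470184326172]] 
 [[0.5461, 0.0396, 0.01], [0.6339, 0.0278, 0.01], [0.5966, -0.2338, 0.01], [0.5101, -0.2189, 0.01]] 0.08856492221306284 0.26418755447164777
-7.642482839756687
-98.11442559106209
centre [ 0.57166836 -0.09631632  0.01      ]
top ((12.575471878051758, 10.858490943908691), 8.501612663269043) (5, 4, 17, 15) 258 193
side ((17.0, 4.5), 12.816105842590332) (5, 0, 25, 15) 272 164
```

View pics/k.png

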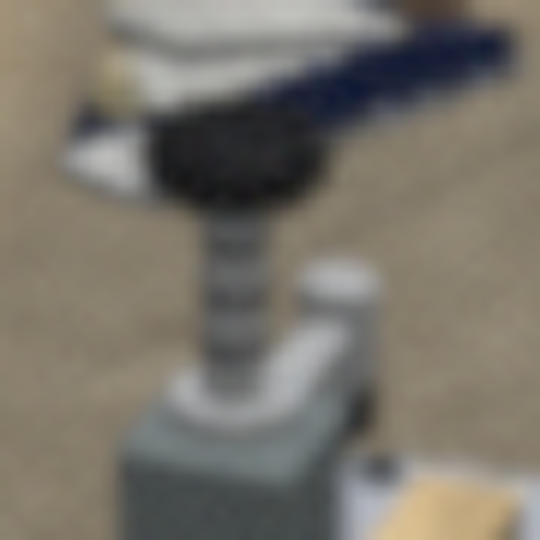

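The close-up shows the knob top at about (284.4,170.5) in the side view, with three dark rings above the collar, so the plunger is at rest.

```bash
python3 - <<'E'
from h import *
t=cv2.imread("pics/top0.png");s=cv2.imread("pics/side0.png")
print("knob",tri((284.4,170.6),(270.6,203.9)),"top@.197",plane("top",(270.6,203.9),.197),"side@.197",plane("side",(284.4,170.6),.197))
f=lambda x,y,ox,oy:np.array([x,y])/5-.4+[ox,oy]
for a,b in(((218,174),(417,168)),((252,181),(406,215))):
    print("rail end",tri(f(*a,258,165),f(*b,247,190)),plane("top",f(*b,247,190),.03),plane("side",f(*a,258,165),.03))
# screws in top, z=.01
sc=np.array([f(x-300,y,247,190) for x,y in((384,54),(356,163),(770,151))]);print("screws",plane("top",sc,.012).round(4).tolist())
# rail mask top
c=t[200:240,280:335];m=((c[...,2].astype(int)-c[...,0])>70).astype(np.uint8)*255
cs=max(cv2.findContours(m,0,1)[0],key=cv2.contourArea);r=cv2.minAreaRect(cs);b=cv2.boxPoints(r)+[280,200];q=plane("top",b,.03)
print("rail",q.round(4).tolist(),q.mean(0),[np.linalg.norm(q[i]-q[i+1]) for i in(0,1)],[np.degrees(np.arctan2(*(q[i+1]-q[i])[[1,0]])) for i in(0,1)])
# side plate predicted corners
y=np.radians(81.9);O=np.array([.5685,-.1186,0]);ey=np.array([np.cos(y),np.sin(y),0]);ex=np.array([ey[1],-ey[0],0])
X=[O+ex*a*.045+ey*b+[0,0,.01] for a in(-1,1) for b in(-.11,.155)];print("pred side plate",proj("side",X).round(1).tolist(),"knob",proj("side",O+ey*.11+[0,0,.197]).round(1),proj("top",O+ey*.11+[0,0,.197]).round(1))
hs=((s[...,0].astype(int)-s[...,2])>8).astype(np.uint8);hs[:190]=0;hs[260:]=0;hs[:,:255]=0;hs[:,335:]=0
cs=max(cv2.findContours(hs,0,1)[0],key=cv2.contourArea)[:,0];print("side plate ext",[cs[i].tolist() for i in(cs[:,0].argmin(),cs[:,1].argmax(),cs[:,0].argmax(),cs[:,1].argmin())])
E
```

```text
knob [ 0.5840106  -0.00647179  0.19445037] top@.197 [[ 0.58332238 -0.00649739  0.197     ]] side@.197 [[ 0.58320037 -0.0006971   0.197     ]]
rail end [ 0.57173659 -0.18498065  0.02742198] [[ 0.5734164  -0.18451221  0.03      ]] [[ 0.56791732 -0.17957755  0.03      ]]
rail end [ 0.54649051 -0.18065567  0.02700939] [[ 0.54546285 -0.1802938   0.03      ]] [[ 0.54671561 -0.17507716  0.03      ]]
screws [[0.6227, 0.0153, 0.012], [0.5561, 0.0248, 0.012], [0.5893, -0.2173, 0.012]]
rail [[0.5769, -0.0925, 0.03], [0.5826, -0.0934, 0.03], [0.5721, -0.1671, 0.03], [0.5665, -0.1662, 0.03]] [ 0.57453031 -0.12980617  0.03      ] [np.float64(0.005713980699705214), np.float64(0.07447972341343477)] [np.float64(-8.67812120296632), np.float64(-98.05163380302494)]
pred side plate [[322.4, 201.1], [295.0, 246.6], [294.6, 196.4], [262.1, 239.3]] knob [[284.8 169.2]] [[271.9 203.8]]
side plate ext [[264, 239], [290, 247], [320, 205], [310, 201]]
```

```bash
cat > go.py <<'E'
import sys
from h import *
# usage: go.py x y z yaw_of_tool_y(deg) -> needed deltas
s=status.read_state();x,y,z,yaw=map(float,sys.argv[1:5])
from scipy.spatial.transform import Rotation as Ro
R=Ro.from_quat(s["orientation"]).as_matrix();cur=np.degrees(np.arctan2(R[1,1],R[0,1]))
d=R.T@(np.array([x,y,z])-s["tool_pos"])/.08
print("t",s["time_s"],"pos",s["tool_pos"].round(4),"yaw",cur.round(2),"tilt",R[:,2].round(4),"F",s["contact_force"].round(1),"open",round(s["opening"],3),"grip",round(s["finger_force"],1))
print("delta",d.round(4),"turn",round(-((yaw-cur+180)%360-180)/180,4),"j",s["joints"].round(2))
E
python3 go.py .4429 .1852 .12 -19.4
```

```text
t 0.1 pos [0.1761 0.5992 0.2249] yaw 73.63 tilt [-4.0e-04 -1.3e-03 -1.0e+00] F [-0.3  0.2 -0.8] open 0.998 grip 0.0
delta [-4.6592 -4.0232  1.3169] turn 0.5168 j [ 1.28  0.35  1.63 -0.    1.16 -0.  ]
```

Request:
arm_command(deltas=[[0,-0.35,-0.35,0,0],[0,-0.7,-0.7,0,0],[0,-1,-1,0,0],[0,-1,-1,0,0]])

```text
time_s: 0.5
tool_pos: [0.2315, 0.497, 0.2252]
orientation: [0.143, 0.99, -0.001, 0.0]
contact_force: [-0.6, 0.9, -0.5]
opening: 1.002
finger_force: 0.0
```

Request:
arm_command(deltas=[[0,-0.4,-0.4,0,0],[0,-0.8,-0.8,0,0],[0,-1,-1,0,0],[0,-1,-1,0,0]])

```text
time_s: 0.9
tool_pos: [0.2853, 0.3996, 0.2256]
orientation: [0.144, 0.99, -0.0, 0.0]
contact_force: [0.5, -0.3, -0.5]
opening: 1.001
finger_force: 0.0
```

Request:
arm_command(deltas=[[0,-0.4,-0.4,0,0],[0,-0.8,-0.8,0,0],[0,-1,-1,0,0],[0,-1,-1,0,0]])

```text
time_s: 1.3
tool_pos: [0.3396, 0.3013, 0.2257]
orientation: [0.144, 0.99, 0.0, 0.0]
contact_force: [0.4, -0.2, 0.2]
opening: 0.998
finger_force: 0.0
```

Request:
arm_command(deltas=[[0,-0.4,-0.4,0,0],[0,-0.8,-0.8,0,0],[0,-1,-1,0,0],[0,-1,-1,0,0]])

```text
time_s: 1.7
tool_pos: [0.3941, 0.2026, 0.2257]
orientation: [0.143, 0.99, 0.0, 0.0]
contact_force: [0.5, 0.1, -0.5]
opening: 1.001
finger_force: 0.0
```

Request:
arm_command(deltas=[[0,0,0,0,0.045],[0,0,0,0,0.09],[0,0,0,0,0.135],[0,0,0,0,0.18],[0,0,0,0,0.225]])

```text
time_s: 2.2
tool_pos: [0.3927, 0.2049, 0.2256]
orientation: [0.478, 0.878, 0.0, -0.0]
contact_force: [-0.1, 0.1, -0.0]
opening: 1.001
finger_force: 0.0
```

Request:
arm_command(deltas=[[0,0,0,0,0.045],[0,0,0,0,0.09],[0,0,0,0,0.135],[0,0,0,0,0.18],[0,0,0,0,0.225]])

```text
time_s: 2.7
tool_pos: [0.3927, 0.2049, 0.2256]
orientation: [0.753, 0.658, 0.0, -0.0]
contact_force: [-0.4, 0.1, -0.5]
opening: 0.998
finger_force: 0.0
```

```bash
python3 go.py .4429 .1852 .10 -19.4
```

```text
t 2.7 pos [0.3927 0.2049 0.2256] yaw -7.65 tilt [-2.e-04  1.e-03 -1.e+00] F [-0.4  0.1 -0.5] open 0.998 grip 0.0
delta [-0.1621  0.6558  1.5697] turn 0.0653 j [0.48 0.06 2.   0.   1.07 0.61]
```

Request:
arm_command(deltas=[[0,-0.08,0.33,0.3,0.04],[0,-0.16,0.656,0.6,0.065],[0,-0.162,0.656,0.9,0.065],[0,-0.162,0.656,0.9,0.065]])

```text
time_s: 3.1
tool_pos: [0.4416, 0.184, 0.1509]
orientation: [0.814, 0.58, -0.002, -0.001]
contact_force: [-0.6, -1.0, 0.5]
opening: 0.995
finger_force: 0.0
```

Request:
arm_command(deltas=[[0,0,0,0.3,0],[0,0,0,0.6,0],[0,0,0,0.67,0],[0,0,0,0.67,0]])

```text
time_s: 3.5
tool_pos: [0.4429, 0.1839, 0.1002]
orientation: [0.814, 0.581, -0.0, -0.0]
contact_force: [-0.0, 0.4, -0.8]
opening: 1.0
finger_force: 0.0
```

```bash
python3 go.py .4429 .1852 .017 -19.4; python3 - <<'E'
from h import *
t=viewer.get_image("top");s=viewer.get_image("side")
a=crop(t,150,190,80,90,5);b=crop(s,270,220,80,90,5);cv2.imwrite("pics/g1.png",np.hstack([a,b]))
E
```

```text
t 3.5 pos [0.4429 0.1839 0.1002] yaw -19.01 tilt [-1.e-03 -1.e-04 -1.e+00] F [-0.   0.4 -0.8] open 1.0 grip 0.0
delta [ 0.0159 -0.0043  1.0399] turn 0.0022 j [0.39 0.3  2.05 0.   0.8  0.72]
```

View pics/g1.png

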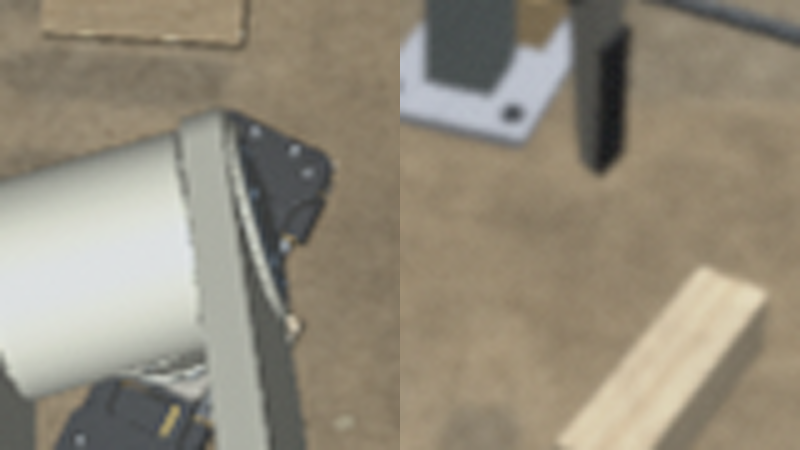

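The gripper is straddling the strip's robot-side half from above: in the side crop one finger shows beyond the strip, which hasn't moved. Descending and gripping.

Request:
arm_command(deltas=[[0,0.016,0,0.3,0.002],[0,0.016,0,0.6,0.002],[0,0.016,0,0.85,0.002],[0,0.016,0,1,0.002],[0,0.016,0,1,0.002]])

```text
time_s: 4.1
tool_pos: [0.4436, 0.184, 0.0196]
orientation: [0.816, 0.578, -0.001, -0.0]
contact_force: [-0.4, 0.4, 0.0]
opening: 0.997
finger_force: 0.0
```

Request:
arm_command(deltas=[[0,0,0,0.04,0],[0.3,0,0,0.04,0],[0.6,0,0,0.04,0],[1,0,0,0.04,0],[1,0,0,0.04,0]], newtons=30)

```text
time_s: 4.6
tool_pos: [0.444, 0.1841, 0.0172]
orientation: [0.816, 0.578, 0.0, 0.0]
contact_force: [-0.9, -0.1, -0.4]
opening: 0.676
finger_force: 0.0
```

Request:
arm_command(deltas=[[1,0,0,0,0],[1,0,0,0,0],[1,0,0,0,0],[1,0,0,0,0],[1,0,0,0,0]])

```text
time_s: 5.1
tool_pos: [0.4438, 0.184, 0.0168]
orientation: [0.816, 0.578, -0.0, 0.0]
contact_force: [0.0, -0.4, 0.8]
opening: 0.347
finger_force: 30.0
```

Gripped: 0.347 × 92 = 32 mm, matching the strip. Lifting.

Request:
arm_command(deltas=[[1,0,0,-0.15,0],[1,0,0,-0.4,0],[1,0,0,-0.7,0],[1,0,0,-1,0]])

```text
time_s: 5.5
tool_pos: [0.4436, 0.1839, 0.0982]
orientation: [0.816, 0.578, -0.0, -0.0]
contact_force: [0.1, 0.4, -0.3]
opening: 0.347
finger_force: 30.0
```

Request:
arm_command(deltas=[[1,0,0,-0.35,0],[1,0,0,-0.7,0],[1,0,0,-1,0]])

```text
time_s: 5.8
tool_pos: [0.4438, 0.184, 0.1791]
orientation: [0.816, 0.578, 0.001, 0.0]
contact_force: [0.1, 0.5, 0.3]
opening: 0.349
finger_force: 30.0
```

Request:
arm_command(deltas=[[1,0,0,-0.35,0],[1,0,0,-0.7,0],[1,0,0,-1,0],[1,0,0,-1,0],[1,0,0,-1,0]])

```text
time_s: 6.3
tool_pos: [0.4436, 0.184, 0.2572]
orientation: [0.816, 0.578, 0.001, 0.0]
contact_force: [-0.8, 1.2, -1.2]
opening: 0.347
finger_force: 30.0
```

```bash
python3 go.py .555 -.2105 .258 -8.1; python3 - <<'E'
from h import *
t=viewer.get_image("top");s=viewer.get_image("side")
cv2.imwrite("pics/l1.png",np.hstack([crop(t,140,170,100,110,4),crop(s,250,110,100,110,4)]))
E
```

```text
t 6.3 pos [0.4436 0.184  0.2572] yaw -19.43 tilt [ 1.e-03  4.e-04 -1.e+00] F [-0.8  1.2 -1.2] open 0.347 grip 30.0
delta [-4.1868  2.9533 -0.0101] turn -0.063 j [ 0.39  0.09  1.9  -0.    1.15  0.73]
```

View pics/l1.png

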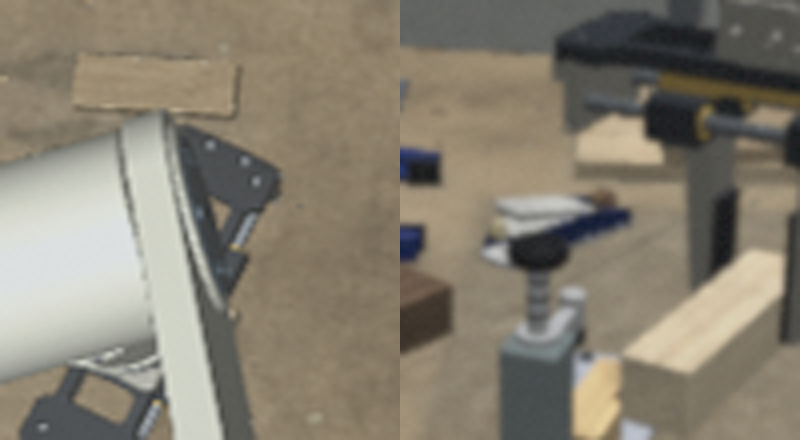

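The strip is held level, with its far end toward the fixture's column side as intended, and the offcut is undisturbed.

```bash
python3 - <<'E'
from h import *
q=plane("side",[[305.4,200.1],[322.1,210.9]],.2572-.0168+.032);m=q.mean(0);y=np.radians(70.6);ey=np.array([np.cos(y),np.sin(y),0])
print(q,np.linalg.norm(q[0]-q[1]),"centre",m-.065*ey,"off",(m-.065*ey-status.read_state()["tool_pos"])@ey,(m-status.read_state()["tool_pos"])@[ey[1],-ey[0],0])
E
```

```text
[[0.48892644 0.28581672 0.2724    ]
 [0.45830577 0.31586175 0.2724    ]] 0.04289906630776204 centre [0.45202563 0.23952976 0.2724    ] off 0.05565455894232882 -0.010023608575625747
```

Request:
arm_command(deltas=[[1,-0.25,0.18,0,0],[1,-0.55,0.39,0,0],[1,-0.84,0.59,0,0]])

```text
time_s: 6.7
tool_pos: [0.4653, 0.104, 0.2554]
orientation: [0.816, 0.578, -0.001, -0.0]
contact_force: [-0.2, -1.0, -0.7]
opening: 0.342
finger_force: 30.0
```

Request:
arm_command(deltas=[[1,-0.28,0.2,0,0],[1,-0.56,0.39,0,0],[1,-0.84,0.59,0,0]])

```text
time_s: 7.0
tool_pos: [0.4874, 0.0248, 0.2554]
orientation: [0.816, 0.578, -0.001, -0.001]
contact_force: [0.7, -0.1, -1.1]
opening: 0.348
finger_force: 30.0
```

Request:
arm_command(deltas=[[1,-0.28,0.2,0,0],[1,-0.56,0.39,0,0],[1,-0.84,0.59,0,0]])

```text
time_s: 7.3
tool_pos: [0.5096, -0.0543, 0.2553]
orientation: [0.816, 0.578, -0.001, -0.001]
contact_force: [-0.5, -0.5, -1.0]
opening: 0.349
finger_force: 30.0
```

Request:
arm_command(deltas=[[1,-0.28,0.2,0,0],[1,-0.56,0.39,0,0],[1,-0.84,0.59,0,0]])

```text
time_s: 7.6
tool_pos: [0.5317, -0.1332, 0.2552]
orientation: [0.816, 0.578, -0.001, -0.001]
contact_force: [0.2, 0.8, -0.5]
opening: 0.346
finger_force: 30.0
```

Request:
arm_command(deltas=[[1,-0.25,0.2,0,-0.02],[1,-0.5,0.39,0,-0.04],[1,-0.84,0.59,0,-0.063],[1,-0.84,0.59,0,-0.063],[1,-0.84,0.59,0,-0.063]])

```text
time_s: 8.1
tool_pos: [0.5537, -0.2113, 0.2552]
orientation: [0.756, 0.655, -0.001, -0.001]
contact_force: [0.8, -0.3, -0.0]
opening: 0.343
finger_force: 30.0
```

```bash
python3 go.py .555 -.2105 .070 -8.1
```

```text
t 8.1 pos [ 0.5537 -0.2113  0.2552] yaw -8.23 tilt [-0.0026  0.0013 -1.    ] F [ 0.8 -0.3 -0. ] open 0.343 grip 30.0
delta [0.0106 0.0205 2.3151] turn -0.0007 j [-0.37  0.28  1.67  0.    1.2  -0.22]
```

```bash
python3 - <<'E'
from h import *
t=viewer.get_image("top");s=viewer.get_image("side")
# expected strip (level) corner pixels
p=np.array([.5537,-.2113,0]);y=np.radians(81.8);ey=np.array([np.cos(y),np.sin(y),0]);ex=np.array([ey[1],-ey[0],0]);c=p+ey*.0358
X=[c+a*.016*ex+.065*ey+[0,0,z] for a,z in((-1,.2704),(1,.2704),(1,.2384),(-1,.2384))]
print(proj("side",X).round(1).tolist(),"far",proj("side",[x-.13*ey for x in X]).round(1).tolist());print("top",proj("top",X[:2]).round(1).tolist())
cv2.imwrite("pics/l2.png",np.hstack([crop(t,250,165,90,110,4),crop(s,250,90,100,110,4)]))
E
```

```text
[[305.2, 129.0], [293.3, 127.8], [293.1, 139.6], [304.8, 140.9]] far [[318.8, 116.3], [308.0, 115.3], [307.6, 126.2], [318.3, 127.2]]
top [[312.6, 216.1], [315.6, 203.3]]
```

View pics/l2.png

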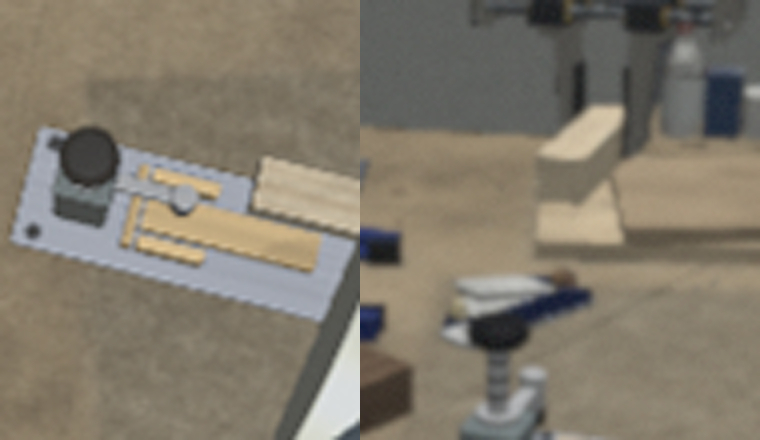

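The strip is level. Its end face is at side (294..305,128..141) and its top corners at top (315,204)/(312.6,216.4), all within 0.5 px of the predicted pose. Lowering at the start position.

Request:
arm_command(deltas=[[1,0,0.02,0.3,0],[1,0,0.02,0.6,0],[1,0,0.02,0.9,0],[1,0,0.02,0.9,0]])

```text
time_s: 8.6
tool_pos: [0.5539, -0.2096, 0.1817]
orientation: [0.755, 0.656, -0.001, -0.003]
contact_force: [0.1, 1.2, -0.6]
opening: 0.347
finger_force: 30.0
```

Request:
arm_command(deltas=[[1,0,0,0.3,0],[1,0,0,0.6,0],[1,0,0,0.9,0],[1,0,0,0.9,0]])

```text
time_s: 9.0
tool_pos: [0.5547, -0.2103, 0.1112]
orientation: [0.755, 0.656, -0.001, -0.002]
contact_force: [-0.7, 0.2, 0.2]
opening: 0.35
finger_force: 30.0
```

Request:
arm_command(deltas=[[1,0,0,0.25,0],[1,0,0,0.5,0],[1,0,0,0.5,0],[1,0,0,0.5,0],[1,0,0,0.5,0]])

```text
time_s: 9.5
tool_pos: [0.5573, -0.2118, 0.0747]
orientation: [0.755, 0.655, 0.001, 0.001]
contact_force: [-0.5, 0.8, -0.5]
opening: 0.347
finger_force: 30.0
```

```bash
python3 go.py .5552 -.2118 .070 -8.1; python3 go.py .5637 -.1524 .070 -8.1; python3 - <<'E'
from h import *
t=viewer.get_image("top");s=viewer.get_image("side")
cv2.imwrite("pics/l3.png",np.hstack([crop(t,250,185,90,70,4),crop(s,258,165,80,70,5)[:280]]))
E
```

```text
t 9.5 pos [ 0.5573 -0.2118  0.0747] yaw -8.09 tilt [ 2.2e-03 -8.0e-04 -1.0e+00] F [-0.5  0.8 -0.5] open 0.347 grip 30.0
delta [-0.0034 -0.0258  0.0581] turn 0.0001 j [-0.37  0.49  1.81  0.    0.84 -0.22]
t 9.5 pos [ 0.5573 -0.2118  0.0747] yaw -8.09 tilt [ 2.2e-03 -8.0e-04 -1.0e+00] F [-0.5  0.8 -0.5] open 0.347 grip 30.0
delta [ 0.7467 -0.025   0.0577] turn 0.0001 j [-0.37  0.49  1.81  0.    0.84 -0.22]
```

View pics/l3.png

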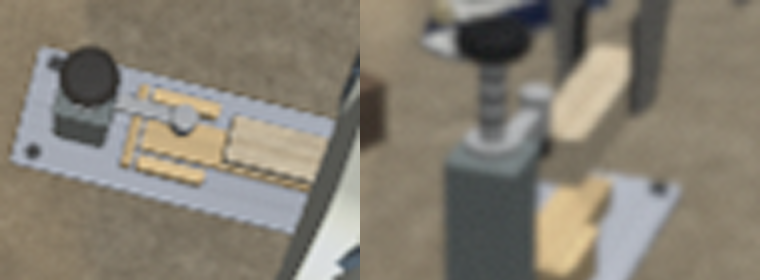

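The strip hangs in front of the foot, aligned with the rail. Its near end is at top px (307,214)/(305,225). Checking this in fixture coordinates, then moving in.

```bash
python3 - <<'E'
from h import *
y=np.radians(81.9);O=np.array([.5687,-.117,0]);ey=np.array([np.cos(y),np.sin(y),0]);ex=np.array([ey[1],-ey[0],0])
q=plane("top",[[307.1,213.9],[305.1,225.4]],.0899)-O
print("strip end in fixture",(q@ex).round(4),(q@ey).round(4),"expect y",(np.array([.5573,-.2118,0])-O)@ey+.1008,"tcp x",(np.array([.5573,-.2118,0])-O)@ex)
f=lambda x,y:np.array([x,y])/4-.4+[250,185]
# rail/cheek lateral edges in top: cheek tops z=.042: inner edges
a=plane("top",[f(152,86),f(218,107),f(140,178),f(204,184)],.042)-O;print("cheek pts",(a@ex).round(4),(a@ey).round(4))
E
```

```text
strip end in fixture [ 0.0145 -0.0183] [0.0082 0.0063] expect y 0.005339483204381934 tcp x 0.002071167089714104
cheek pts [ 0.0307  0.0275 -0.0364 -0.0293] [0.0653 0.0154 0.0579 0.0124]
```

Request:
arm_command(deltas=[[1,0,-0.02,0.06,0],[1,0.1,-0.025,0.06,0],[1,0.1,-0.025,0.06,0]])

```text
time_s: 9.9
tool_pos: [0.555, -0.2025, 0.0678]
orientation: [0.755, 0.656, -0.0, -0.0]
contact_force: [-0.2, -0.9, -0.4]
opening: 0.349
finger_force: 30.0
```

```bash
python3 go.py .5645 -.1525 .069 -8.1
```

```text
t 9.9 pos [ 0.555  -0.2025  0.0678] yaw -8.08 tilt [-6.e-04  5.e-04 -1.e+00] F [-0.2 -0.9 -0.4] open 0.349 grip 30.0
delta [ 0.635   0.0298 -0.0143] turn 0.0001 j [-0.35  0.49  1.83  0.    0.82 -0.21]
```

Request:
arm_command(deltas=[[1,0.12,0.02,-0.01,0],[1,0.25,0.03,-0.01,0],[1,0.4,0.03,-0.01,0],[1,0.53,0.03,-0.01,0],[1,0.63,0.03,-0.01,0]])

```text
time_s: 10.4
tool_pos: [0.5649, -0.1525, 0.0688]
orientation: [0.755, 0.656, -0.0, -0.0]
contact_force: [-0.5, -0.4, -0.8]
opening: 0.347
finger_force: 30.0
```

Request:
arm_command(deltas=[[1,0,0,0,0],[1,0,0,0,0]])

```text
time_s: 10.6
tool_pos: [0.5648, -0.1536, 0.0688]
orientation: [0.755, 0.656, -0.0, 0.0]
contact_force: [-1.0, 0.1, -1.1]
opening: 0.346
finger_force: 30.0
```

```bash
python3 go.py .5645 -.1525 .048 -8.1; python3 - <<'E'
from h import *
t=viewer.get_image("top");s=viewer.get_image("side")
cv2.imwrite("pics/l4.png",np.hstack([crop(t,253,190,75,55,5),crop(s,258,165,80,55,5)]))
E
```

```text
t 10.6 pos [ 0.5648 -0.1536  0.0688] yaw -8.05 tilt [ 0.e+00 -1.e-04 -1.e+00] F [-1.   0.1 -1.1] open 0.346 grip 30.0
delta [ 0.0129 -0.0061  0.26  ] turn 0.0003 j [-0.27  0.48  1.84 -0.    0.82 -0.13]
```

View pics/l4.png

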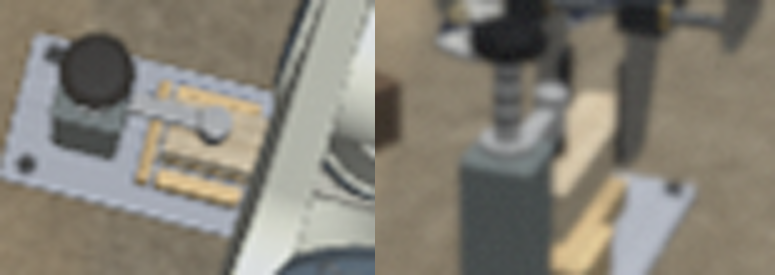

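The strip is under the foot and above the rail: its +y end is at about (286,216) in the top view, in line between the two cheeks. Lowering slowly.

Request:
arm_command(deltas=[[1,0.01,0,0.06,0],[1,0.01,0,0.12,0],[1,0.01,0,0.18,0],[1,0.01,0,0.22,0],[1,0.01,0,0.22,0]])

```text
time_s: 11.2
tool_pos: [0.5644, -0.153, 0.0504]
orientation: [0.755, 0.655, -0.0, -0.0]
contact_force: [-0.7, 0.2, -1.0]
opening: 0.347
finger_force: 30.0
```

Request:
arm_command(deltas=[[1,0,0,0.02,0],[1,0,0,0.04,0],[1,0,0,0.04,0]])

```text
time_s: 11.5
tool_pos: [0.5648, -0.153, 0.0479]
orientation: [0.755, 0.655, -0.0, -0.0]
contact_force: [-0.1, 0.3, -0.9]
opening: 0.35
finger_force: 30.0
```

```bash
python3 go.py .5645 -.1525 .0465 -8.1
```

```text
t 11.5 pos [ 0.5648 -0.153   0.0479] yaw -8.1 tilt [-1.e-04  0.e+00 -1.e+00] F [-0.1  0.3 -0.9] open 0.35 grip 30.0
delta [ 0.0055 -0.0048  0.0173] turn 0.0 j [-0.27  0.51  1.85  0.    0.78 -0.13]
```

Request:
arm_command(deltas=[[1,0,0,0.01,0],[1,0,0,0.015,0],[1,0,0,0.015,0],[1,0,0,0.015,0]])

```text
time_s: 11.9
tool_pos: [0.5649, -0.153, 0.0468]
orientation: [0.755, 0.655, 0.0, 0.0]
contact_force: [-0.4, -0.8, -1.0]
opening: 0.347
finger_force: 30.0
```

Request:
arm_command(deltas=[[1,0,0,0.01,0],[1,0,0,0.01,0],[1,0,0,0.01,0]])

```text
time_s: 12.2
tool_pos: [0.565, -0.153, 0.0468]
orientation: [0.755, 0.655, 0.0, 0.0]
contact_force: [-3.4, 1.0, 8.2]
opening: 0.349
finger_force: 30.0
```

Contact is 8 N at the expected height, so the strip is on the rail. Releasing and going straight up.

Request:
arm_command(deltas=[[0.6,0,0,-0.01,0],[0.4,0,0,-0.01,0],[0.3,0,0,-0.01,0],[0.3,0,0,-0.01,0],[0.3,0,0,-0.01,0]])

```text
time_s: 12.7
tool_pos: [0.5648, -0.153, 0.0467]
orientation: [0.755, 0.655, -0.0, -0.0]
contact_force: [-0.2, 0.1, 0.3]
opening: 0.696
finger_force: 0.0
```

Request:
arm_command(deltas=[[0.3,0,0,-0.2,0],[0.3,0,0,-0.5,0],[0.3,0,0,-0.8,0],[0.3,0,0,-1,0]])

```text
time_s: 13.1
tool_pos: [0.5654, -0.1532, 0.1283]
orientation: [0.755, 0.655, 0.0, 0.001]
contact_force: [0.2, 1.1, 0.0]
opening: 0.695
finger_force: 0.0
```

Request:
arm_command(deltas=[[0.3,0,0,-0.4,0],[0.3,0,0,-0.7,0],[0.3,0,0,-1,0],[0.3,0,0,-1,0]])

```text
time_s: 13.5
tool_pos: [0.5667, -0.1535, 0.2101]
orientation: [0.755, 0.655, 0.002, 0.002]
contact_force: [0.6, 0.0, -0.4]
opening: 0.699
finger_force: 0.0
```

Request:
arm_command(deltas=[[0.5,0,0,-0.3,0],[0.8,-0.3,0,-0.5,0],[1,-0.6,0,-0.5,0],[1,-0.8,0,-0.5,0]])

```text
time_s: 13.9
tool_pos: [0.5555, -0.2175, 0.2462]
orientation: [0.755, 0.655, -0.0, -0.0]
contact_force: [-0.5, 1.2, -0.6]
opening: 0.373
finger_force: 0.0
```

```bash
python3 go.py .584 -.007 .240 -8.1; python3 - <<'E'
from h import *
t=viewer.get_image("top");s=viewer.get_image("side")
cv2.imwrite("pics/t5.png",t);cv2.imwrite("pics/s5.png",s)
cv2.imwrite("pics/l5.png",np.hstack([crop(t,253,190,80,55,5),crop(s,258,165,75,55,5)]))
E
```

```text
t 13.9 pos [ 0.5555 -0.2175  0.2462] yaw -8.1 tilt [-3.e-04 -2.e-04 -1.e+00] F [-0.5  1.2 -0.6] open 0.373 grip 0.0
delta [ 2.655  -0.0185  0.0773] turn -0.0 j [-0.38  0.29  1.67 -0.    1.18 -0.23]
```

View pics/l5.png

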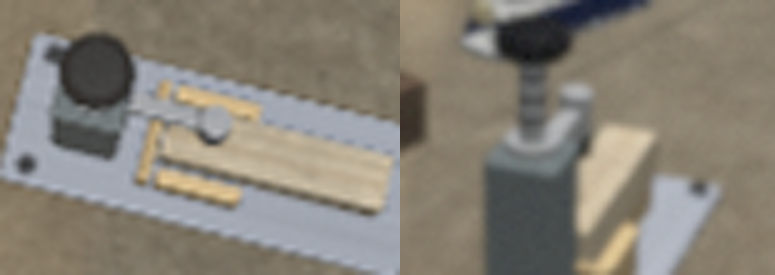

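The strip lies flat on the rail between the cheeks, under the raised foot. Its outer end is at top px (331,221)/(328,232). Numeric check, then on to the knob.

```bash
python3 - <<'E'
from h import *
y=np.radians(81.9);O=np.array([.5687,-.117,0]);ey=np.array([np.cos(y),np.sin(y),0]);ex=np.array([ey[1],-ey[0],0])
f=lambda x,y:np.array([x,y])/5-.4+[253,190]
q=plane("top",[f(393,158),f(377,212),f(160,155)],.062)-O;print("x",(q@ex).round(4),"y",(q@ey).round(4))
t=cv2.imread("pics/t5.png")
g=cv2.cvtColor(t[193:217,258:284],cv2.COLOR_BGR2GRAY);cs=max(cv2.findContours((g<75).astype(np.uint8),0,1)[0],key=cv2.contourArea);m=cv2.moments(cs)
print("knob top@.195",plane("top",(258+m["m10"]/m["m00"],193+m["m01"]/m["m00"]),.192))
E
```

```text
x [ 0.0155 -0.0167 -0.0154] y [-0.0646 -0.0625  0.0641]
knob top@.195 [[ 0.58468786 -0.00926239  0.192     ]]
```

Request:
arm_command(deltas=[[1,0.3,0,0,0],[1,0.6,0,0,0],[1,0.9,0,0,0],[1,0.9,0,0,0]], newtons=10)

```text
time_s: 14.4
tool_pos: [0.5658, -0.142, 0.2458]
orientation: [0.755, 0.656, -0.0, -0.001]
contact_force: [-0.1, -0.4, 0.2]
opening: 0.008
finger_force: 0.0
```

Request:
arm_command(deltas=[[1,0.3,0,0,0],[1,0.6,0,0,0],[1,0.9,0,0,0],[1,0.9,0,0,0]])

```text
time_s: 14.8
tool_pos: [0.5761, -0.0717, 0.2461]
orientation: [0.755, 0.656, -0.0, -0.001]
contact_force: [0.4, -0.2, 0.2]
opening: 0.004
finger_force: 0.0
```

Request:
arm_command(deltas=[[1,0.3,0,0,0],[1,0.6,0,0,0],[1,0.85,0,0,0],[1,0.85,0,0,0],[1,0.85,0,0,0]])

```text
time_s: 15.3
tool_pos: [0.5855, -0.0072, 0.2464]
orientation: [0.755, 0.656, -0.0, -0.0]
contact_force: [0.6, -0.2, 0.5]
opening: 0.005
finger_force: 0.0
```

```bash
python3 go.py .584 -.0075 .212 -8.1
```

```text
t 15.3 pos [ 0.5855 -0.0072  0.2464] yaw -8.05 tilt [-8.e-04 -6.e-04 -1.e+00] F [ 0.6 -0.2  0.5] open 0.005 grip 0.0
delta [-0.0061 -0.0177  0.4297] turn 0.0003 j [-0.01  0.27  1.7  -0.    1.17  0.13]
```

Request:
arm_command(deltas=[[1,-0.01,-0.018,0.15,0],[1,-0.01,-0.018,0.3,0],[1,-0.01,-0.018,0.43,0],[1,-0.01,-0.018,0.43,0]])

```text
time_s: 15.7
tool_pos: [0.5828, -0.0075, 0.21]
orientation: [0.755, 0.655, -0.001, -0.001]
contact_force: [0.3, -0.9, -0.3]
opening: 0.007
finger_force: 0.0
```

Request:
arm_command(deltas=[[1,0,0,0.02,0],[1,0,0,0.04,0],[1,0,0,0.06,0],[1,0,0,0.08,0],[1,0,0,0.08,0]])

```text
time_s: 16.2
tool_pos: [0.5845, -0.0071, 0.2068]
orientation: [0.755, 0.655, 0.0, 0.0]
contact_force: [-0.8, -0.5, 5.1]
opening: 0.005
finger_force: 2.8
```

Request:
arm_command(deltas=[[1,0,0,0.03,0],[1,0,0,0.06,0],[1,0,0,0.09,0],[1,0,0,0.12,0],[1,0,0,0.12,0]])

```text
time_s: 16.7
tool_pos: [0.5845, -0.0071, 0.1971]
orientation: [0.755, 0.655, 0.0, 0.0]
contact_force: [-2.4, -0.5, 5.2]
opening: 0.009
finger_force: 3.1
```

Request:
arm_command(deltas=[[1,0,0,0.03,0],[1,0,0,0.06,0],[1,0,0,0.09,0],[1,0,0,0.12,0],[1,0,0,0.12,0]])

```text
time_s: 17.2
tool_pos: [0.5845, -0.0071, 0.1875]
orientation: [0.755, 0.655, 0.0, 0.0]
contact_force: [-0.6, -0.7, 3.0]
opening: 0.007
finger_force: 1.5
```

Request:
arm_command(deltas=[[1,0,0,0.02,0],[1,0,0,0.04,0],[1,0,0,0.06,0],[1,0,0,0.06,0]])

```text
time_s: 17.6
tool_pos: [0.5845, -0.0071, 0.1829]
orientation: [0.755, 0.655, 0.0, 0.0]
contact_force: [-2.9, -0.3, 8.5]
opening: 0.003
finger_force: 4.2
```

Request:
arm_command(deltas=[[1,0,0,0.02,0],[1,0,0,0.04,0],[1,0,0,0.04,0]])

```text
time_s: 17.9
tool_pos: [0.5846, -0.0071, 0.1798]
orientation: [0.755, 0.655, 0.0, 0.0]
contact_force: [-2.2, -0.6, 8.4]
opening: 0.004
finger_force: 4.0
```

Request:
arm_command(deltas=[[1,0,0,0.02,0],[1,0,0,0.04,0],[1,0,0,0.04,0]])

```text
time_s: 18.2
tool_pos: [0.5845, -0.0071, 0.1764]
orientation: [0.755, 0.655, 0.0, 0.0]
contact_force: [-2.1, 0.4, 7.1]
opening: 0.006
finger_force: 3.2
```

Request:
arm_command(deltas=[[1,0,0,0.01,0],[1,0,0,0.02,0],[1,0,0,0.02,0]])

```text
time_s: 18.5
tool_pos: [0.5845, -0.0071, 0.1752]
orientation: [0.755, 0.655, 0.0, 0.0]
contact_force: [-2.3, -0.9, 10.2]
opening: 0.007
finger_force: 5.0
```

Request:
arm_command(deltas=[[1,0,0,0.01,0],[1,0,0,0.015,0],[1,0,0,0.015,0]])

```text
time_s: 18.8
tool_pos: [0.5845, -0.0071, 0.1741]
orientation: [0.755, 0.655, 0.0, 0.0]
contact_force: [-2.8, -0.2, 11.1]
opening: 0.006
finger_force: 5.5
```

Approaching the third detent (TCP ≈ 0.172), so I'm taking 0.5–1 mm steps and watching for the click.

Request:
arm_command(deltas=[[1,0,0,0.008,0],[1,0,0,0.008,0]])

```text
time_s: 19.0
tool_pos: [0.5846, -0.0071, 0.1735]
orientation: [0.755, 0.655, 0.0, 0.0]
contact_force: [-3.5, -0.5, 12.1]
opening: 0.006
finger_force: 5.8
```

Request:
arm_command(deltas=[[1,0,0,0.008,0],[1,0,0,0.008,0]])

```text
time_s: 19.2
tool_pos: [0.5846, -0.0071, 0.1729]
orientation: [0.755, 0.655, 0.0, 0.0]
contact_force: [-4.1, -0.2, 12.7]
opening: 0.006
finger_force: 6.3
```

Request:
arm_command(deltas=[[1,0,0,0.008,0],[1,0,0,0.008,0]])

```text
time_s: 19.4
tool_pos: [0.5845, -0.0071, 0.1723]
orientation: [0.755, 0.655, 0.0, 0.0]
contact_force: [-4.6, -0.8, 12.5]
opening: 0.001
finger_force: 6.4
```

Request:
arm_command(deltas=[[1,0,0,0.008,0],[1,0,0,0.008,0]])

```text
time_s: 19.6
tool_pos: [0.5846, -0.0071, 0.1717]
orientation: [0.755, 0.655, 0.0, 0.0]
contact_force: [-4.5, -0.4, 14.4]
opening: 0.004
finger_force: 6.5
```

Request:
arm_command(deltas=[[1,0,0,0,0],[1,0,0,0,0]])

```text
time_s: 19.8
tool_pos: [0.5846, -0.0071, 0.1717]
orientation: [0.755, 0.655, 0.0, 0.0]
contact_force: [-4.3, -0.0, 13.4]
opening: 0.003
finger_force: 6.5
```

```bash
python3 go.py .5845 -.0071 .172 -8.1; python3 - <<'E'
from h import *
s=viewer.get_image("side");t=viewer.get_image("top")
cv2.imwrite("pics/s6.png",s);cv2.imwrite("pics/t6.png",t)
# gray profile down the rod, above collar, rest vs now
for n in("s5","s6"):
    g=cv2.cvtColor(cv2.imread(f"pics/{n}.png"),cv2.COLOR_BGR2GRAY);print(n,g[164:200,283:286].mean(1).astype(int).tolist())
E
```

```text
t 19.8 pos [ 0.5846 -0.0071  0.1717] yaw -8.09 tilt [ 1.2e-03 -1.0e-04 -1.0e+00] F [-4.3 -0.  13.4] open 0.003 grip 6.5
delta [-0.0005 -0.0008 -0.0033] turn 0.0001 j [-0.01  0.35  1.77 -0.    1.02  0.13]
s5 [133, 163, 164, 129, 73, 42, 38, 39, 41, 37, 34, 29, 26, 46, 71, 85, 77, 85, 99, 100, 87, 81, 98, 101, 92, 80, 93, 103, 113, 135, 151, 133, 116, 119, 118, 101]
s6 [48, 49, 48, 49, 47, 49, 49, 50, 47, 50, 52, 47, 48, 48, 49, 47, 51, 48, 48, 50, 49, 48, 44, 37, 33, 23, 35, 62, 95, 122, 142, 131, 116, 120, 120, 104]
```

```bash
python3 - <<'E'
from h import *
p=[proj("side",[.584,-.0075,z])[0] for z in(.181,.161,.145,.141,.135)];print(np.round(p,2).tolist())
a=[cv2.cvtColor(cv2.imread(f"pics/{n}.png"),cv2.COLOR_BGR2GRAY).astype(float) for n in("s5","s6")]
# underside edge of knob on its outer parts: threshold crossing against background, per column
for x in(278,279,280,281,289,290,291):
    r=[]
    for g,lo in((a[0],172),(a[1],184)):
        c=g[lo:lo+16,x];i=np.argmin(c[:10]);j=next((k for k in range(i,15) if c[k]<=65<c[k+1]),None)
        r.append(None if j is None else round(lo+j+(65-c[j])/(c[j+1]-c[j]),2))
    print(x,r)
print(a[1][180:200,274:296].astype(int))
E
```

```text
[[284.6, 175.51], [284.54, 182.89], [284.49, 188.7], [284.48, 190.14], [284.46, 192.29]]
278 [np.float64(175.52), np.float64(188.77)]
279 [np.float64(176.16), np.float64(189.24)]
280 [np.float64(176.54), np.float64(189.63)]
281 [np.float64(177.03), np.float64(190.19)]
289 [np.float64(176.23), np.float64(189.41)]
290 [np.float64(175.45), np.float64(188.7)]
291 [np.float64(174.43), np.float64(187.36)]
[[129 129 129 126 110  88  77  67  46  40  48  67  75  78  76  77  93 113
  121 124 124 127]
 [128 126 128 124 111  86  78  65  46  34  48  64  76  77  73  78  95 115
  123 126 126 128]
 [128 127 126 119 102  82  77  65  42  34  47  65  76  77  74  72  94 118
  128 128 130 127]
 [129 128 119 105  78  69  71  63  45  37  50  65  77  74  67  62  77 104
  121 126 127 126]
 [133 128 112  78  53  51  58  55  43  37  49  63  72  68  57  47  57  82
  111 125 127 128]
 [134 127 100  62  36  37  44  44  40  41  46  58  61  54  45  41  43  68
  101 125 131 128]
 [132 121  90  54  35  34  37  34  38  40  43  50  51  41  39  37  41  61
   99 124 131 132]
 [129 119  94  55  30  25  32  34  36  34  40 
[... 463 characters left out ...]
3 100 119 148 165 156 140 136
  136 140 135 135]
 [133 133 133 131 134 148 160 155 134 123 121 124 138 160 166 155 138 133
  138 143 143 146]
 [127 126 127 127 123 126 138 148 150 143 140 144 151 154 149 135 126 129
  129 133 147 163]
 [126 124 125 129 123 115 117 121 129 130 131 133 130 125 123 122 122 124
  117 117 142 168]
 [124 121 126 127 126 124 118 115 114 117 116 117 118 118 121 122 122 114
  100 111 137 158]
 [120 112 117 118 122 124 123 121 121 120 122 120 125 128 128 126 117 101
   87  96 115 136]
 [112  94  91  97 102 107 112 117 117 118 119 123 123 128 128 119 105  87
   81  90 106 132]
 [110  85  77  78  79  84  88  93  96  99 105 109 111 116 118 108  90  78
   78  88 107 135]]
```

The image shift gives a travel of about 35.9 mm, and the TCP about 36.3 mm. A small extra step should tell whether the click is complete.

Request:
arm_command(deltas=[[1,0,0,0.006,0],[1,0,0,0.006,0],[1,0,0,0.006,0]])

```text
time_s: 20.2
tool_pos: [0.5846, -0.007, 0.1713]
orientation: [0.755, 0.655, 0.0, 0.0]
contact_force: [-3.8, -0.4, 13.3]
opening: 0.002
finger_force: 6.9
```

Request:
arm_command(deltas=[[1,0,0,0.006,0],[1,0,0,0.006,0],[1,0,0,0.006,0]])

```text
time_s: 20.5
tool_pos: [0.5846, -0.0071, 0.171]
orientation: [0.755, 0.655, 0.0, 0.0]
contact_force: [-4.8, -0.3, 14.8]
opening: 0.004
finger_force: 7.5
```

The force only keeps rising (13→15 N), so the notch was entered before this (the force dipped to 7 N at about 31 mm) and I'm now slightly past its centre. Easing back 0.6 mm to about 36.3 mm and checking it holds.

Request:
arm_command(deltas=[[1,0,0,-0.008,0],[1,0,0,-0.008,0],[1,0,0,-0.008,0],[1,0,0,-0.008,0],[1,0,0,-0.008,0]])

```text
time_s: 21.0
tool_pos: [0.5846, -0.0071, 0.1715]
orientation: [0.755, 0.655, 0.0, 0.0]
contact_force: [-4.0, -0.1, 13.8]
opening: 0.004
finger_force: 6.9
```

```bash
python3 go.py .5845 -.0071 .172 -8.1; python3 - <<'E'
from h import *
a=[cv2.imread("pics/s5.png"),viewer.get_image("side")];a=[cv2.cvtColor(x,cv2.COLOR_BGR2GRAY).astype(float) for x in a];d=[]
for x in(278,279,280,281,289,290,291):
    r=[]
    for g,lo in((a[0],172),(a[1],184)):
        c=g[lo:lo+16,x];i=np.argmin(c[:10]);j=next(k for k in range(i,15) if c[k]<=65<c[k+1]);r.append(lo+j+(65-c[j])/(c[j+1]-c[j]))
    d.append(r[1]-r[0])
print("travel mm",np.mean(d)*36/13.19)
E
```

```text
t 21.0 pos [ 0.5846 -0.0071  0.1715] yaw -8.09 tilt [ 1.3e-03 -1.0e-04 -1.0e+00] F [-4.  -0.1 13.8] open 0.004 grip 6.9
delta [-0.0007 -0.0012 -0.0061] turn 0.0001 j [-0.01  0.35  1.77 -0.    1.02  0.13]
travel mm 36.27043911401027
```

Travel is about 36.3 mm at 13.8 N, within the given range for the third detent with the strip pinned. Handing in.

```bash
python3 -c "
from plant import workorder
print(workorder.close_job())"
```

```text
the job is handed in; nothing more can be done
None
```

The job is handed in: the strip lies released on the rail between the cheeks, and the gripper holds the knob at the third detent (about 36 mm of travel, 13.8 N) with the foot on the strip; I saw no clear force drop at the click, so I judged the detent by travel and force.

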